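# Tip the pattern plate over onto the marver

## Robot

A 6-joint arm with a two-finger parallel gripper is mounted at the origin on the work surface. World frame = base frame: x ahead of the robot, y to its left, z up, the work surface at z = 0. Lengths are in m, angles in rad, forces in N, time in s.
With the tool pointing down it reaches from about 0.35 to 0.775 m from the base axis. Payload 7.3 kg.
Tool frame: the origin (TCP) lies midway between the tips of the shut fingers; the grasp point (between the pads) lies 19 mm behind it; z points along the fingers, x is the direction in which the jaws open and shut, and the axes are right-handed (so a half turn about z gives the same grasp; the last joint's range is limited). The gripper opens to 92 mm and grips with 3 to 60 N. Pads are 19 mm wide; open, the fingers measure 130 mm over their backs; the gripper's body (75 mm by 190 mm) begins 47 mm behind the grasp point.
Start: joints at [0.991, 0.342, 1.524, -0, 1.275, -0.146], TCP at [0.221, 0.476, 0.227] pointing down, gripper open.
Joint ranges: [-2.53, 2.53], [-0.77, 2.02], [0.04, 2.7], [-1, 4.14], [0.28, 2.66], [-3.11, 3.11]. Speed limits (rad/s): [2.57, 2.57, 3.14, 3.14, 3.14, 3.14].

## Interface

Orientations are given as a unit quaternion [x, y, z, w].
In Python, from cell import get_obs, get_image, close_job gives the robot as it stands.
- The arm moves only by the tool apply_moves, never from a script. Its argument "increments" is a list of rows, each an object with "offset": the shift along the tool's x, y, z in m, a list of three; "turn": the turn, a rotation vector about the tool's x, y, z in rad, a list of three; "gripper": the finger opening in m, from 0 to 0.0918. In form: [{"offset": [x, y, z], "turn": [rx, ry, rz], "gripper": gripper}, ...]. A call has 1 to 8 rows; each row shifts and turns the commanded pose from where the row before left it, along the tool's axes as they then stand; what a row does not reach is not made up. A row lasts 1/8 s, in which the tool goes at most 62.5 mm and 10.7 degrees, less where a joint would pass 70% of its speed; a pose out of reach is approached as far as the arm can. A call is refused whole if a number of a shift passes 0.0625 or a number of a turn 0.188, either way. A call with a gripper value outside its range is refused whole. The fingers move at their own pace and stop on an object; "force" is the grip in N (left out, the last holds). Time passes only in rows, so rows that do not move let the fingers close. It gives the time, the measured TCP pose, the force and the opening at its end, in the units of the state.
- get_obs(): the state, without advancing time (a new reading comes with each control period).
- get_image(name): name is "scene" or "top" or "wrist"; returns a dict with "image" (400x640x3 uint8, red, green, blue), "vertical_fov" (degrees; the focal length in pixels is half the picture's height over the tangent of half this angle, whatever the lens; pixels are square), "cx", "cy" (the principal point, pixels), "k1" (the pictures are not rectified: a ray, as slopes to the right and down, at radius r is drawn at 1 + k1 r^2 times it, then the intrinsics apply), "R" (3x3) and "t" (3): a world point X has camera coordinates R X + t. Camera axes: x right, y down, z forward; pixel columns grow to the right and rows downward; lengths in m; the calibration is good to about 2 mm. A picture is of the moment at which its call begins. There is no depth.
- close_job(): hands the job in, once; it reports no verdict.
The state is a dict: "t": time; "q": joint angles; "dq": joint speeds; "joint_torque": joint torques, N m; "eef_pos": TCP position; "orientation": TCP orientation; "contact_force": force on the tool from outside, world axes, zero at the start; "wrist_torque": the same for the moment, N m; "gripper_width": finger opening in m.
Only numpy, scipy, OpenCV 4.12 (cv2) and the standard library are available. Lean on these libraries where they do the work, as an engineer would, in place of code of your own. Each camera call takes 0.05 s, during which the arm holds its last target.

## Task

The pattern plate lies engraved face down on the bench in front of the marver (the dark steel slab). Turn it over without picking it up: push it up to the marver's near edge, tip it up on end against that edge and push it on over, so that it comes down on the marver engraved side up, then push it on until all of it lies flat on the slab with nothing hanging over. Never pick the plate up, and leave everything else on the bench and marver where it is.

Things in the scene. Friction and masses are not known exactly. Their poses are not given: they have to be found in the camera images.
- plate: loose flat aluminium plate, 80 (x) x 100 (y) x 8 mm, 0.13-0.25 kg, square edges; one face plain, the other with a criss-cross of black engraved grooves. Starts flat on the bench, engraved face down, its +x edge (100 mm long) roughly toward the marver and some 20-60 mm short of it. Origin: centre of the engraved face; z points out of the plain face (up at the start, down once turned over)
- corner_a (a point): a corner of the pattern plate, half-way through its thickness (4 mm from either face). On the plate's own axes it lies at x = +40 mm, y = +50 mm, z = +4 mm from the plate's origin
- corner_b (a point): a corner of the pattern plate, half-way through its thickness (4 mm from either face). On the plate's own axes it lies at x = +40 mm, y = -50 mm, z = +4 mm from the plate's origin
- corner_c (a point): a corner of the pattern plate, half-way through its thickness (4 mm from either face). On the plate's own axes it lies at x = -40 mm, y = -50 mm, z = +4 mm from the plate's origin
- corner_d (a point): a corner of the pattern plate, half-way through its thickness (4 mm from either face). On the plate's own axes it lies at x = -40 mm, y = +50 mm, z = +4 mm from the plate's origin
- marver: the marver: dark steel slab lying on the bench, 220 mm deep (its x) by 360 mm wide (its y) by 15 mm thick, heavy and immovable, with upright square edges. Origin: centre of its underside, at bench height; its x axis points level across the slab away from the robot, its z axis up
- marver_edge (a point): middle of the marver's near top edge (15 mm above the bench); the edge runs along the marver's y, and its upright face, 15 mm high, looks toward the robot. The plate is thinner than this step, so it stops there; fingertips grip its edge by friction alone
- jacks: glassblower's jacks (big sprung steel tongs with wooden sleeves), 250 mm long, 76 mm wide, 16 mm high, lying flat along their own x; bystander, to be left alone
- shears: steel diamond shears with two ring handles, 205 mm long, 115 mm wide, 12 mm high, lying flat along their own x; bystander, to be left alone
- wood_block: charred wooden shaping cup, 84 mm across and 62 mm high, with a 150 mm wooden handle toward its own -x; origin under the cup; bystander, to be left alone
- wax: yellow beeswax cake, 74 mm across, 26 mm high, origin under its centre; bystander, to be left alone
- frit_jar: red jar of colour with a steel cap, 64 mm across, 95 mm high, origin under its centre; bystander, to be left alone
- tumbler: clear glass tumbler, 72 mm across, 85 mm high, standing on the far part of the marver, origin under its centre; bystander, to be left alone
- optic_mould: open brass optic mould, 84 mm across, 55 mm high, standing on the far part of the marver, origin under its centre; bystander, to be left alone
Not all that is in view belongs to the job. Several things look just like the plate: the one meant starts farthest to the robot's right.

How it is judged:
On the way:
1. the plate is tipped up steeply on one of its edges, that edge still down on the bench close in front of the marver's edge, leaning on the marver (angle between plate's own z axis and vertical between 0.7 and 1.75 rad and ((height (world z) of corner_a below 0.02 m and x of corner_a in the frame of marver between -0.14 and -0.1 m) or (height (world z) of corner_b below 0.02 m and x of corner_b in the frame of marver between -0.14 and -0.1 m) or (height (world z) of corner_c below 0.02 m and x of corner_c in the frame of marver between -0.14 and -0.1 m) or (height (world z) of corner_d below 0.02 m and x of corner_d in the frame of marver between -0.14 and -0.1 m))), for 0.1 s.
At the end, for the whole second after the job is handed in: The plate lies still and flat (within 5 degrees) on top of the marver, engraved side up, with all four corners inside the slab's outline (angle between plate's own z axis and vertical above 3.05 rad and x of corner_a in the frame of marver between -0.11 and 0.11 m and y of corner_a in the frame of marver between -0.18 and 0.18 m and z of each of corner_a, corner_b, corner_c, corner_d in the frame of marver below 0.024 m and x of corner_b in the frame of marver between -0.11 and 0.11 m and y of corner_b in the frame of marver between -0.18 and 0.18 m and x of corner_c in the frame of marver between -0.11 and 0.11 m and y of corner_c in the frame of marver between -0.18 and 0.18 m and x of corner_d in the frame of marver between -0.11 and 0.11 m and y of corner_d in the frame of marver between -0.18 and 0.18 m and linear speed of plate below 0.02 m/s and angular speed of plate below 0.1 rad/s); the robot touches nothing.
It fails at once if the plate is picked up: before it has gone over, all four corners are more than 25 mm above the bench at once (35 mm at any time) (height (world z) of each of corner_a, corner_b, corner_c, corner_d above 0.035 m or (height (world z) of each of corner_a, corner_b, corner_c, corner_d above 0.025 m and angle between plate's own z axis and vertical below 2.2 rad)).
It fails at once if a bystander is shifted by more than 20 mm (distance of any of jacks, shears, wood_block, wax, frit_jar, tumbler, optic_mould from where it was at the start of the episode above 0.02 m).
It fails at once if a standing bystander is tipped over (angle between any of jacks, shears, wood_block, wax, frit_jar, tumbler, optic_mould's own z axis and vertical above 0.4 rad).
It also fails if it takes over 72 s, if anything falls off the work surface, if the arm or the gripper's body presses on something with over 40 N, if the wrist force passes 120 N, or if a joint passes its speed limit or range.

## Working session

There is one attempt and no reset: what is moved stays moved. The work goes in short steps, Python scripts to look and compute and a tool call to move; the robot and the scene stay as the last step left them, time stands still between calls to the robot, and variables do not carry over. Pictures are saved under pics/ and viewed, and the job is handed in when it is done.

Besides the shell and the picture viewer there is one more tool, called after "Call:" as name([rows], argument=value, ...), one row to a line, values as JSON. apply_moves: Moves the arm, as the interface text tells. Its arguments: {"type":"object","properties":{"increments":{"type":"array"},"force":{"type":"number"}},"required":["increments"]}

```bash
ls; mkdir -p pics
cat > h.py <<'E'
import numpy as np, cv2
from cell import get_obs, get_image, close_job
def K(d):
    h=d["image"].shape[0]; f=h/2/np.tan(np.radians(d["vertical_fov"])/2)
    return f
def ray(d,u,v):
    f=K(d); x=(u-d["cx"])/f; y=(v-d["cy"])/f
    rd=np.hypot(x,y); r=rd
    for _ in range(50): r=rd/(1+d["k1"]*r*r)
    s=r/rd if rd>0 else 1
    R=np.array(d["R"]);t=np.array(d["t"])
    return -R.T@t, R.T@np.array([x*s,y*s,1])
def onz(d,u,v,z):
    o,w=ray(d,u,v); return o+w*(z-o[2])/w[2]
def proj(d,X):
    c=np.array(d["R"])@np.array(X,float)+np.array(d["t"]); x,y=c[:2]/c[2]; s=1+d["k1"]*(x*x+y*y); f=K(d)
    return np.array([d["cx"]+f*x*s,d["cy"]+f*y*s])
def save(d,n): cv2.imwrite("pics/"+n,d["image"][:,:,::-1])
E
python3 - <<'E'
from h import *
for n in("scene","top","wrist"):
    d=get_image(n); save(d,n+"0.png"); print(n,d["vertical_fov"],d["cx"],d["cy"],d["k1"],-np.array(d["R"]).T@d["t"])
print(get_obs())
E
```

```text
pics
scene 48.65909758278328 326.25467778604394 200.61000123296543 0.04202959113683005 [1.0077606  0.60344635 0.96698637]
top 57.996129303703384 319.5755334314229 208.3125297724908 -0.03181997373671728 [ 0.39147558 -0.00885231  0.91703176]
wrist 62.312642502773805 319.1957476733387 201.9291924564799 -0.07115542435133763 [0.16069354 0.50588512 0.3840225 ]
{'t': 0.15, 'q': array([ 9.90985638e-01,  3.42582581e-01,  1.52480148e+00, -6.44248958e-06,
        1.27533135e+00, -1.45996607e-01]), 'dq': array([-0.0005321 , -0.0020466 , -0.00363344, -0.0006482 ,  0.00164505,
        0.00153095]), 'joint_torque': array([ 1.13347854e-03, -4.31469440e+01, -2.44353873e+01,  7.16853747e-02,
        5.38551807e-02, -1.30378921e-04]), 'eef_pos': array([0.22049722, 0.47613614, 0.2261929 ]), 'orientation': array([ 8.42713616e-01,  5.38361817e-01, -5.10753285e-04,  2.32996449e-04]), 'contact_force': array([ 0.2890838 , -0.00715327,  0.14070727]), 'wrist_torque': array([ 0.01655538,  0.01302777, -0.01530392]), 'gripper_width': 0.0915037957861992}
```

View pics/scene0.png

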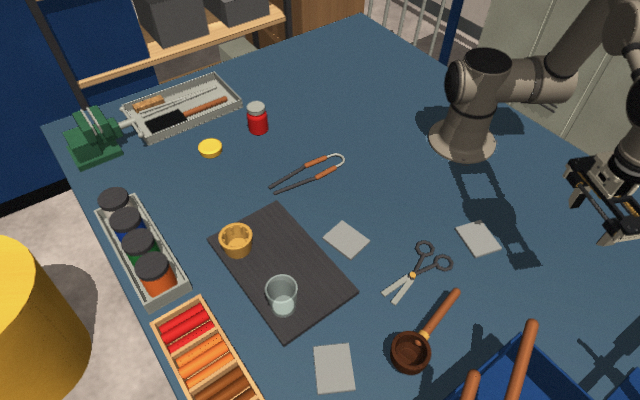

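View pics/top0.png

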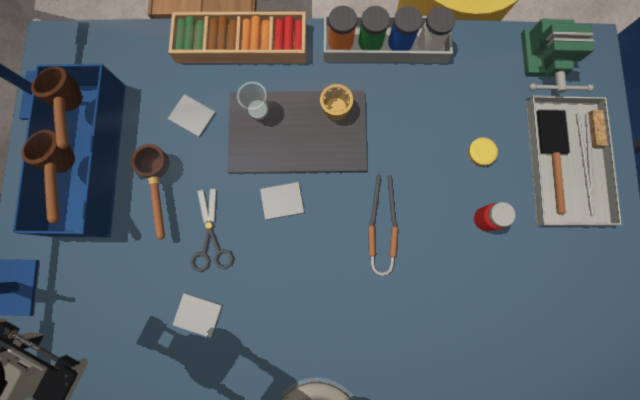

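Three look-alikes in the top view: (282,201), (192,115) and (197,315). Image right is the robot's right (−y), so the one at (282,201) fits: it is the farthest right and lies just short of the marver. Next I measure it and check an enlarged crop.

Run:
```python
from h import *
d=get_image("top"); im=d["image"]
hsv=cv2.cvtColor(im,cv2.COLOR_RGB2HSV)
m=((hsv[:,:,1]<40)&(hsv[:,:,2]>130)).astype(np.uint8)
n,l,s,c=cv2.connectedComponentsWithStats(m)
for i in range(1,n):
    if s[i,4]>400:
        cn=max(cv2.findContours((l==i).astype(np.uint8),0,2)[0],key=cv2.contourArea)
        r=cv2.minAreaRect(cn); b=cv2.boxPoints(r)
        print(c[i].round(1),s[i,4],onz(d,*c[i],.008).round(4))
        if 250<c[i][0]<320: 
            for p in b: print("  ",p.round(1),onz(d,*p,.008).round(4))
# marver
g=cv2.cvtColor(im,cv2.COLOR_RGB2GRAY)
print(im[150,260],im[190,240],im[130,200])
m=((im.max(2).astype(int)-im.min(2)<22)&(im.max(2)<110)).astype(np.uint8)
m[:85]=0;m[185:]=0;m[:,:215]=0;m[:,380:]=0
m=cv2.morphologyEx(m,cv2.MORPH_OPEN,np.ones((3,3)))
cn=max(cv2.findContours(m,0,2)[0],key=cv2.contourArea)
r=cv2.minAreaRect(cn);print(r)
for p in cv2.boxPoints(r): print(p.round(1),onz(d,*p,.015).round(4))
for n,u,v in(("jacks",383,225),("tumbler",258,109),("mould",337,103),("shears",208,225)): print(n,onz(d,u,v,.01).round(3))
cr=im[80:290,190:410]; cv2.imwrite("pics/crop0.png",cv2.resize(cr,None,fx=2.8,fy=2.8,interpolation=2)[:,:,::-1])
```

```text
[94.9  8.6] 1995 [1.1009 0.6454 0.008 ]
[357.6  17.6] 1354 [ 1.0682 -0.104   0.008 ]
[577.2  11. ] 2864 [ 1.103  -0.7316  0.008 ]
[190.6 114.7] 1104 [0.7787 0.3443 0.008 ]
[576.1 171.7] 5803 [ 0.6311 -0.6745  0.008 ]
[281.3 200.1] 1252 [0.5488 0.0955 0.008 ]
   [258.8 188. ] [0.5799 0.1541 0.008 ]
   [298. 181.] [0.599  0.0535 0.008 ]
   [303.6 212.1] [0.5182 0.0379 0.008 ]
   [264.4 219.1] [0.4995 0.1372 0.008 ]
[206.9 204.7] 413 [0.5352 0.2861 0.008 ]
[503.1 213.6] 465 [ 0.5186 -0.4722  0.008 ]
[195.9 314.5] 1356 [0.2618 0.2989 0.008 ]
[321.9 391.6] 518 [ 0.0864 -0.0124  0.008 ]
[99 97 98] [ 91 112 127] [179 176 172]
((296.7266540527344, 131.7620391845703), (82.10021209716797, 138.3904571533203), 89.32596588134766)
[227.1  91.5] [0.8414 0.2477 0.015 ]
[365.4  89.9] [ 0.8479 -0.1223  0.015 ]
[366.4 172. ] [ 0.6226 -0.1222  0.015 ]
[228.  173.6] [0.6157 0.2337 0.015 ]
jacks [ 0.487 -0.163  0.01 ]
tumbler [0.794 0.164 0.01 ]
mould [ 0.812 -0.047  0.01 ]
shears [0.483 0.28  0.01 ]
```

View pics/crop0.png

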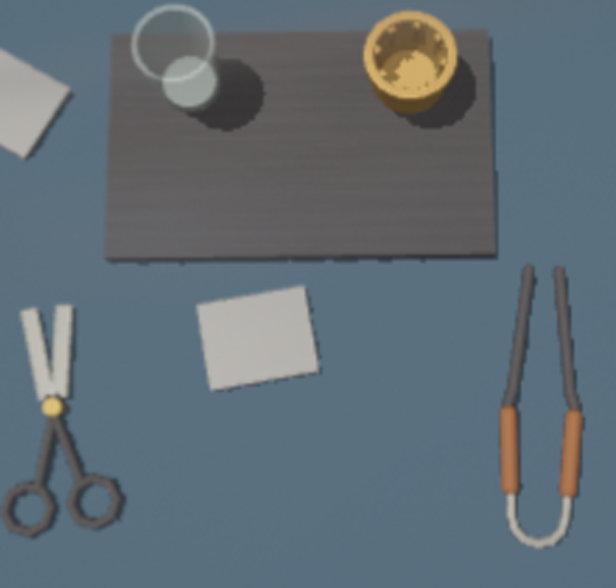

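The crop confirms it: a plain light-grey plate at about (0.549, 0.096), yawed about 0.19 rad and roughly 30 mm short of the marver's near edge (x≈0.62). The sizes match. I'll square the tool first, with the jaws along the marver's y axis, then move in behind the plate.

Call:
apply_moves([
  {"offset": [0,0,0],"turn": [0,0,-0.151],"gripper": 0.05},
  {"offset": [0,0,0],"turn": [0,0,-0.151],"gripper": 0.05},
  {"offset": [0,0,0],"turn": [0,0,-0.152],"gripper": 0.05},
])

```text
t: 0.57
eef_pos: [0.2206, 0.4763, 0.2265]
orientation: [0.698, 0.716, -0.0, 0.0]
contact_force: [0.4, 0.4, -0.4]
gripper_width: 0.0663
```

Call:
apply_moves([
  {"offset": [-0.048,0.03,0],"turn": [0,0,0],"gripper": 0.05},
  {"offset": [-0.048,0.03,0],"turn": [0,0,0],"gripper": 0.05},
  {"offset": [-0.048,0.03,0],"turn": [0,0,0],"gripper": 0.05},
  {"offset": [-0.048,0.03,0],"turn": [0,0,0],"gripper": 0.05},
  {"offset": [-0.048,0.03,0],"turn": [0,0,0],"gripper": 0.05},
  {"offset": [-0.048,0.03,0],"turn": [0,0,0],"gripper": 0.05},
  {"offset": [-0.048,0.03,0],"turn": [0,0,0],"gripper": 0.05},
  {"offset": [-0.048,0.03,0],"turn": [0,0,0],"gripper": 0.05},
])

```text
t: 1.58
eef_pos: [0.4691, 0.0956, 0.2268]
orientation: [0.7, 0.714, 0.0, -0.0]
contact_force: [0.7, 0.6, -0.4]
gripper_width: 0.0501
```

Call:
apply_moves([
  {"offset": [0,0,0],"turn": [0,0,0],"gripper": 0.05},
  {"offset": [0,0,0],"turn": [0,0,0],"gripper": 0.05},
])

```text
t: 1.82
eef_pos: [0.4679, 0.0975, 0.2264]
orientation: [0.7, 0.714, -0.0, -0.001]
contact_force: [0.3, 0.3, 0.7]
gripper_width: 0.0498
```

Call:
apply_moves([
  {"offset": [0,0,0.05],"turn": [0,0,0],"gripper": 0.05},
  {"offset": [0,0,0.05],"turn": [0,0,0],"gripper": 0.05},
  {"offset": [0,0,0.05],"turn": [0,0,0],"gripper": 0.05},
  {"offset": [0,0,0.04],"turn": [0,0,0],"gripper": 0.05},
  {"offset": [0,0,0.02],"turn": [0,0,0],"gripper": 0.05},
  {"offset": [0,0,0],"turn": [0,0,0],"gripper": 0.05},
  {"offset": [0,0,0],"turn": [0,0,0],"gripper": 0.05},
])

```text
t: 2.7
eef_pos: [0.4687, 0.0982, 0.0177]
orientation: [0.699, 0.715, 0.001, 0.0]
contact_force: [-0.9, 0.2, 0.3]
gripper_width: 0.0498
```

Run:
```python
from h import *
d=get_image("scene"); save(d,"s1.png")
a=d["image"][180:340,280:480]
d=get_image("wrist"); save(d,"w1.png")
b=d["image"]
for _ in range(3):
  o=get_obs();print(o["eef_pos"],o["contact_force"]);get_image("top")
cv2.imwrite("pics/c1.png",cv2.resize(a,None,fx=3.5,fy=3.5)[:,:,::-1])
```

```text
[0.46904116 0.09782289 0.01792274] [-0.67998043 -1.22846555  0.05261539]
[0.46904145 0.09767679 0.01785251] [-0.10275209 -0.67391422 -0.41223532]
[0.46895943 0.09756837 0.01773185] [ 0.21813565 -0.34691364 -0.67605051]
```

View pics/c1.png

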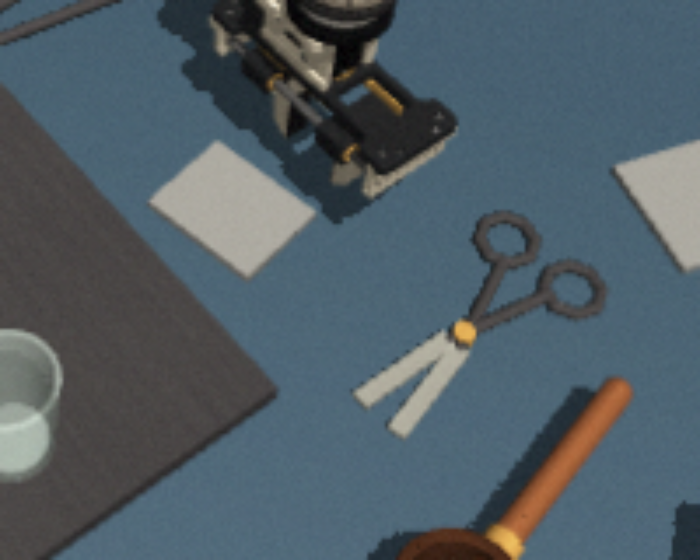

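View pics/w1.png

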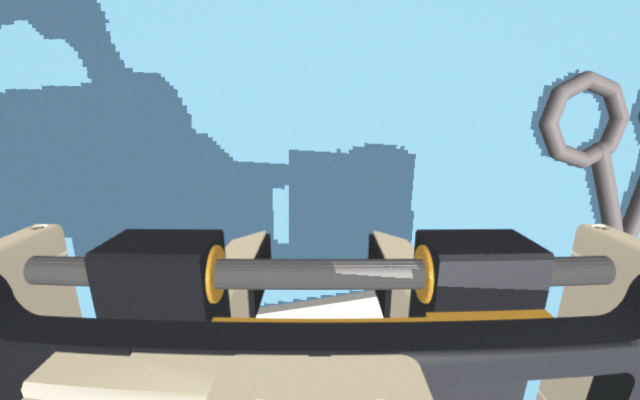

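The scene shows the fingers just behind the plate, with both the shears and the marver clear of them. In the wrist view the plate's near edge is between the fingers at about (320,305). I'll go down to find the bench.

Call:
apply_moves([
  {"offset": [0,0,0.013],"turn": [0,0,0],"gripper": 0.05},
  {"offset": [0,0,0],"turn": [0,0,0],"gripper": 0.05},
])

```text
t: 3.2
eef_pos: [0.4675, 0.0972, 0.0027]
orientation: [0.7, 0.714, -0.001, -0.001]
contact_force: [0.3, 0.3, -0.1]
gripper_width: 0.0498
```

Call:
apply_moves([
  {"offset": [0,0,0.002],"turn": [0,0,0],"gripper": 0.05},
  {"offset": [0,0,0],"turn": [0,0,0],"gripper": 0.05},
])

```text
t: 3.45
eef_pos: [0.4683, 0.0973, 0.0016]
orientation: [0.7, 0.714, -0.0, -0.0]
contact_force: [0.4, -0.4, 0.1]
gripper_width: 0.0502
```

Call:
apply_moves([
  {"offset": [0,0,0.0015],"turn": [0,0,0],"gripper": 0.05},
  {"offset": [0,0,0],"turn": [0,0,0],"gripper": 0.05},
])

```text
t: 3.7
eef_pos: [0.4685, 0.0973, 0.0003]
orientation: [0.7, 0.714, 0.0, 0.0]
contact_force: [0.6, -1.0, 0.8]
gripper_width: 0.0499
```

Call:
apply_moves([
  {"offset": [0,0,-0.001],"turn": [0,0,0],"gripper": 0.05},
  {"offset": [0,0.01,0],"turn": [0,0,0],"gripper": 0.05},
  {"offset": [0,0.008,0],"turn": [0,0,0],"gripper": 0.05},
  {"offset": [0,0.008,0],"turn": [0,0,0],"gripper": 0.05},
  {"offset": [0,0.008,0],"turn": [0,0,0],"gripper": 0.05},
  {"offset": [0,0.008,0],"turn": [0,0,0],"gripper": 0.05},
  {"offset": [0,0.004,0],"turn": [0,0,0],"gripper": 0.05},
  {"offset": [0,0,0],"turn": [0,0,0],"gripper": 0.05},
])

```text
t: 4.7
eef_pos: [0.5147, 0.0982, 0.0012]
orientation: [0.7, 0.714, 0.0, 0.0]
contact_force: [-0.5, -0.0, -0.1]
gripper_width: 0.0502
```

Run:
```python
from h import *
d=get_image("scene"); a=d["image"][180:340,280:480]
cv2.imwrite("pics/c2.png",cv2.resize(a,None,fx=3.5,fy=3.5)[:,:,::-1])
d=get_image("top"); a=d["image"][80:290,190:410]
cv2.imwrite("pics/t2.png",cv2.resize(a,None,fx=2.8,fy=2.8)[:,:,::-1])
o=get_obs();print(o["eef_pos"],o["contact_force"])
```

```text
[0.51434573 0.09826017 0.00120762] [-0.46606931  0.24440765 -1.25334638]
```

View pics/c2.png

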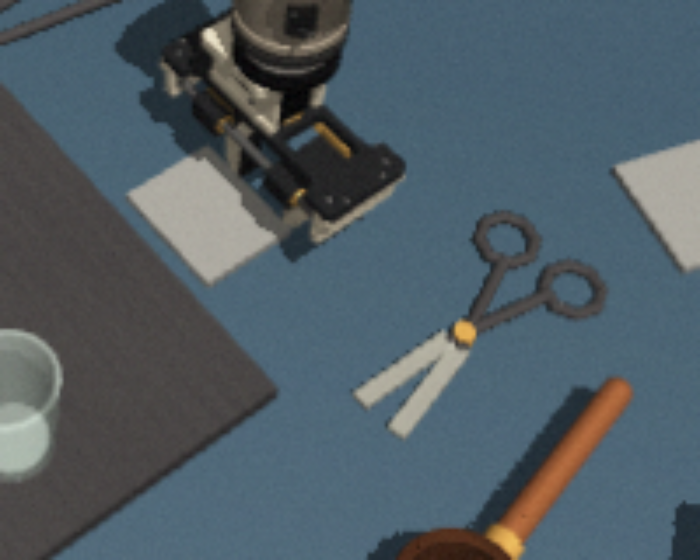

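View pics/t2.png

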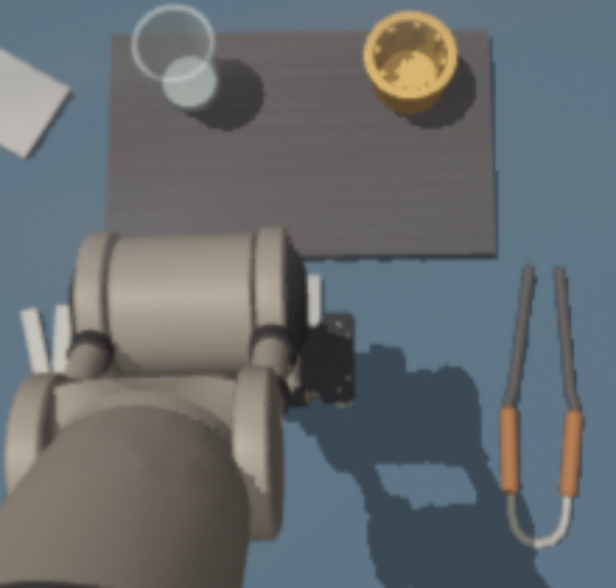

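The plate has squared up to the fingers and still shows a gap of roughly 15 mm to the marver. Pushing on until it makes contact.

Call:
apply_moves([
  {"offset": [0,0.004,0],"turn": [0,0,0],"gripper": 0.05},
  {"offset": [0,0.004,0],"turn": [0,0,0],"gripper": 0.05},
  {"offset": [0,0,0],"turn": [0,0,0],"gripper": 0.05},
])

```text
t: 5.18
eef_pos: [0.5229, 0.0984, 0.0013]
orientation: [0.7, 0.714, 0.0, 0.0]
contact_force: [0.5, -0.6, -0.9]
gripper_width: 0.0501
```

Call:
apply_moves([
  {"offset": [0,0.002,0],"turn": [0,0,0],"gripper": 0.05},
  {"offset": [0,0.002,0],"turn": [0,0,0],"gripper": 0.05},
])

```text
t: 5.42
eef_pos: [0.5262, 0.0985, 0.0012]
orientation: [0.7, 0.714, -0.0, -0.0]
contact_force: [-1.6, -0.4, 0.4]
gripper_width: 0.0498
```

Call:
apply_moves([
  {"offset": [0,0.002,0],"turn": [0,0,0],"gripper": 0.05},
  {"offset": [0,0,0],"turn": [0,0,0],"gripper": 0.05},
])

```text
t: 5.68
eef_pos: [0.5287, 0.0986, 0.0012]
orientation: [0.7, 0.714, 0.0, 0.0]
contact_force: [-0.9, -0.5, 0.4]
gripper_width: 0.05
```

Call:
apply_moves([
  {"offset": [0,0.002,0],"turn": [0,0,0],"gripper": 0.05},
  {"offset": [0,0,0],"turn": [0,0,0],"gripper": 0.05},
])

```text
t: 5.92
eef_pos: [0.5306, 0.0986, 0.0012]
orientation: [0.7, 0.714, 0.0, 0.0]
contact_force: [-0.6, 0.2, 0.1]
gripper_width: 0.0501
```

Call:
apply_moves([
  {"offset": [0,0.0015,0],"turn": [0,0,0],"gripper": 0.05},
  {"offset": [0,0,0],"turn": [0,0,0],"gripper": 0.05},
])

```text
t: 6.18
eef_pos: [0.532, 0.0986, 0.0012]
orientation: [0.7, 0.714, 0.0, 0.0]
contact_force: [-0.4, -0.0, 0.4]
gripper_width: 0.0501
```

Call:
apply_moves([
  {"offset": [0,0.0015,0],"turn": [0,0,0],"gripper": 0.05},
  {"offset": [0,0,0],"turn": [0,0,0],"gripper": 0.05},
])

```text
t: 6.42
eef_pos: [0.5324, 0.0987, 0.0011]
orientation: [0.7, 0.714, -0.001, -0.001]
contact_force: [-6.0, -1.1, 3.1]
gripper_width: 0.0502
```

Call:
apply_moves([
  {"offset": [0,0.0015,0],"turn": [0,0,0],"gripper": 0.05},
  {"offset": [0,0,0],"turn": [0,0,0],"gripper": 0.05},
])

```text
t: 6.68
eef_pos: [0.5324, 0.0987, 0.001]
orientation: [0.7, 0.714, -0.002, -0.002]
contact_force: [-9.1, -0.3, 7.7]
gripper_width: 0.0502
```

Run:
```python
from h import *
d=get_image("scene"); a=d["image"][160:320,260:460]
cv2.imwrite("pics/c3.png",cv2.resize(a,None,fx=3.5,fy=3.5)[:,:,::-1])
o=get_obs();print(o["eef_pos"],o["contact_force"],o["wrist_torque"])
```

```text
[0.53244303 0.09867364 0.000987  ] [-9.58619799 -0.46313943  7.79747854] [-0.05339673  1.5864064  -0.01839079]
```

View pics/c3.png

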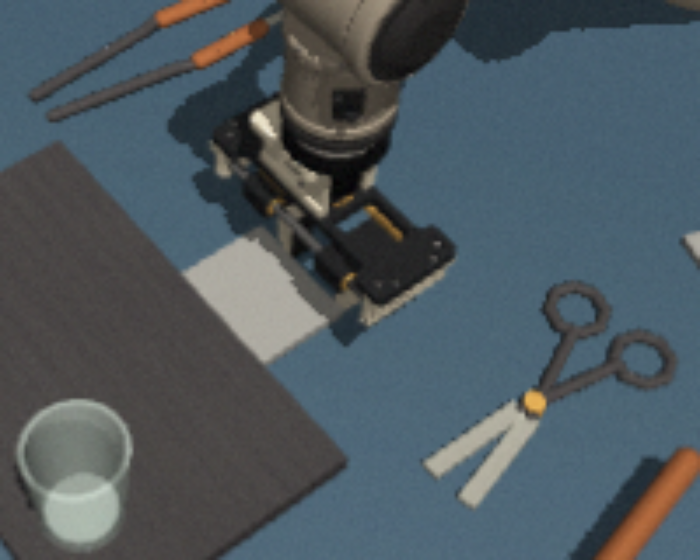

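The plate is flush against the marver and pressed at about 9 N. Now I lift its near edge by friction, in small rows.

Call:
apply_moves([
  {"offset": [0,0.0005,-0.002],"turn": [0,0,0],"gripper": 0.05},
  {"offset": [0,0,-0.003],"turn": [0,0,0],"gripper": 0.05},
  {"offset": [0,0,0],"turn": [0,0,0],"gripper": 0.05},
])

```text
t: 7.1
eef_pos: [0.5324, 0.0987, 0.0052]
orientation: [0.7, 0.714, -0.002, -0.002]
contact_force: [-6.6, -0.6, -0.5]
gripper_width: 0.05
```

Run:
```python
from h import *
d=get_image("scene"); a=d["image"][200:300,280:400]
cv2.imwrite("pics/c4.png",cv2.resize(a,None,fx=6,fy=6)[:,:,::-1])
d=get_image("wrist");save(d,"w4.png")
o=get_obs();print(o["eef_pos"],o["contact_force"],o["wrist_torque"])
```

```text
[0.53242965 0.0987009  0.00509009] [-7.7987156  -0.42274382 -0.07319629] [-0.03302033  1.31040298 -0.01021449]
```

View pics/c4.png

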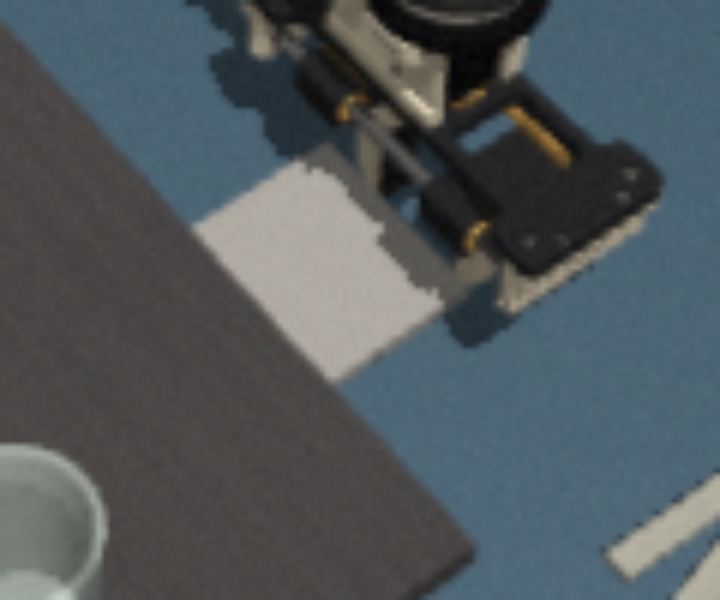

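View pics/w4.png

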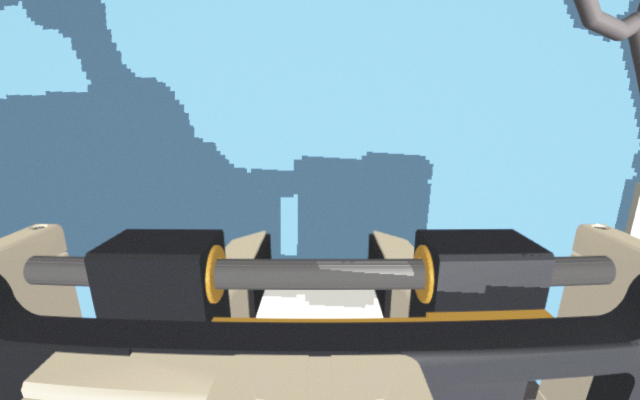

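Call:
apply_moves([
  {"offset": [0,0.001,-0.002],"turn": [0,0,0],"gripper": 0.05},
  {"offset": [0,0.0,-0.003],"turn": [0,0,0],"gripper": 0.05},
  {"offset": [0,0,0],"turn": [0,0,0],"gripper": 0.05},
])

```text
t: 7.58
eef_pos: [0.5327, 0.0987, 0.01]
orientation: [0.7, 0.714, -0.003, -0.003]
contact_force: [-8.6, -1.1, 0.5]
gripper_width: 0.0502
```

Run:
```python
from h import *
d=get_image("scene"); a=d["image"][200:300,280:400]
cv2.imwrite("pics/c5.png",cv2.resize(a,None,fx=6,fy=6)[:,:,::-1])
o=get_obs();print(o["eef_pos"],o["contact_force"],o["wrist_torque"])
```

```text
[0.53268727 0.09872551 0.00991776] [-8.33505051 -0.17332627 -0.22852841] [-0.01963003  1.67150433 -0.10073144]
```

View pics/c5.png

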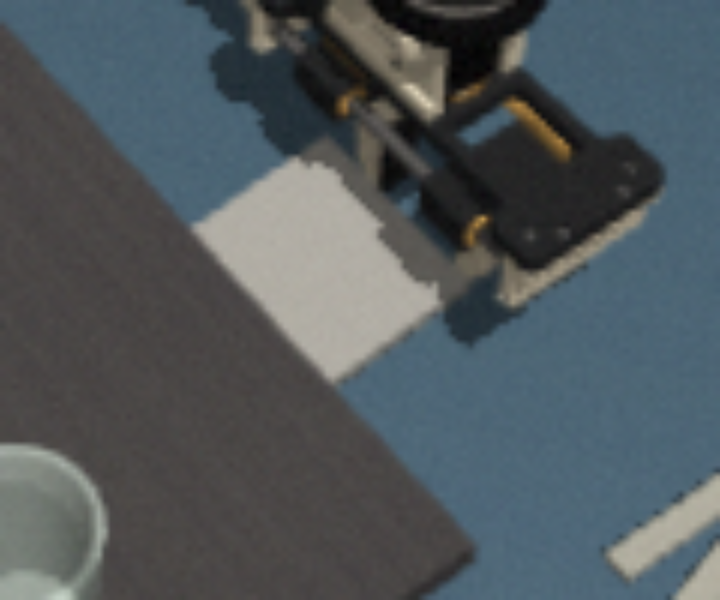

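The tip is at 9.9 mm, higher than the plate is thick, and still feels 8 N: the edge is being carried up. Following the arc.

Call:
apply_moves([
  {"offset": [0,0.0003,-0.0035],"turn": [0,0,0],"gripper": 0.05},
  {"offset": [0,0.0005,-0.0035],"turn": [0,0,0],"gripper": 0.05},
  {"offset": [0,0,0],"turn": [0,0,0],"gripper": 0.05},
])

```text
t: 8.0
eef_pos: [0.5335, 0.0988, 0.0171]
orientation: [0.7, 0.714, -0.003, -0.003]
contact_force: [-8.0, -0.1, -0.9]
gripper_width: 0.05
```

Call:
apply_moves([
  {"offset": [0,0.0008,-0.004],"turn": [0,0,0],"gripper": 0.05},
  {"offset": [0,0.001,-0.004],"turn": [0,0,0],"gripper": 0.05},
  {"offset": [0,0,0],"turn": [0,0,0],"gripper": 0.05},
])

```text
t: 8.38
eef_pos: [0.5351, 0.0988, 0.0252]
orientation: [0.7, 0.714, -0.003, -0.003]
contact_force: [-10.7, -0.0, 1.8]
gripper_width: 0.0499
```

Run:
```python
from h import *
d=get_image("scene"); a=d["image"][200:300,280:400]
cv2.imwrite("pics/c6.png",cv2.resize(a,None,fx=6,fy=6)[:,:,::-1])
o=get_obs();print(o["eef_pos"],o["contact_force"],o["wrist_torque"])
```

```text
[0.53513008 0.09878484 0.025074  ] [-10.24914002   0.36659386   1.17907505] [-0.0320155   1.88202692  0.00512594]
```

View pics/c6.png

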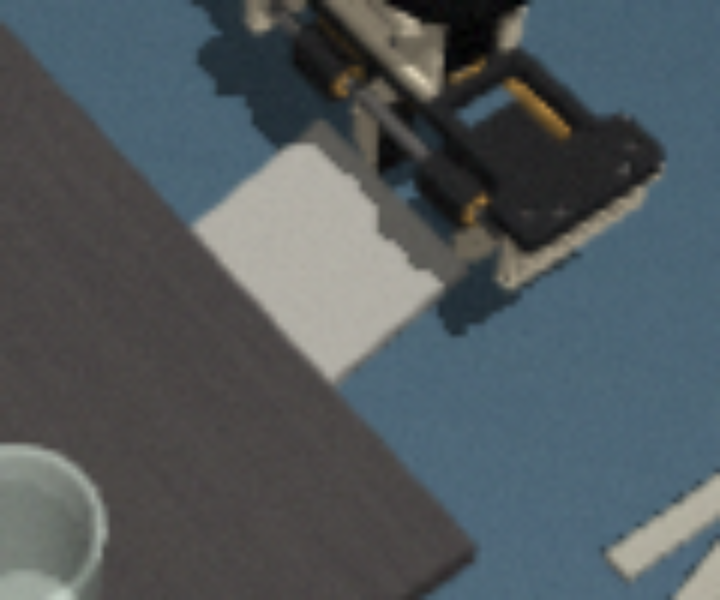

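Call:
apply_moves([
  {"offset": [0,0.001,-0.0037],"turn": [0,0,0],"gripper": 0.05},
  {"offset": [0,0.001,-0.0037],"turn": [0,0,0],"gripper": 0.05},
  {"offset": [0,0.0014,-0.0035],"turn": [0,0,0],"gripper": 0.05},
  {"offset": [0,0.0015,-0.0035],"turn": [0,0,0],"gripper": 0.05},
])

```text
t: 8.93
eef_pos: [0.5404, 0.0989, 0.0398]
orientation: [0.7, 0.714, -0.003, -0.003]
contact_force: [-10.6, 0.1, 5.0]
gripper_width: 0.05
```

Call:
apply_moves([
  {"offset": [0,0.0018,-0.0033],"turn": [0,0,0],"gripper": 0.05},
  {"offset": [0,0.0018,-0.0033],"turn": [0,0,0],"gripper": 0.05},
  {"offset": [0,0,0],"turn": [0,0,0],"gripper": 0.05},
])

```text
t: 9.3
eef_pos: [0.545, 0.099, 0.047]
orientation: [0.7, 0.714, -0.002, -0.002]
contact_force: [-10.5, 0.3, 5.2]
gripper_width: 0.0499
```

Run:
```python
from h import *
d=get_image("scene"); a=d["image"][180:300,280:400]
cv2.imwrite("pics/c7.png",cv2.resize(a,None,fx=5,fy=5)[:,:,::-1])
o=get_obs();print(o["eef_pos"],o["contact_force"],o["wrist_torque"])
```

```text
[0.54497839 0.09906155 0.04694598] [-9.05201337  0.76656474  5.7613267 ] [1.51734741e-03 1.60469335e+00 1.51521600e-02]
```

View pics/c7.png

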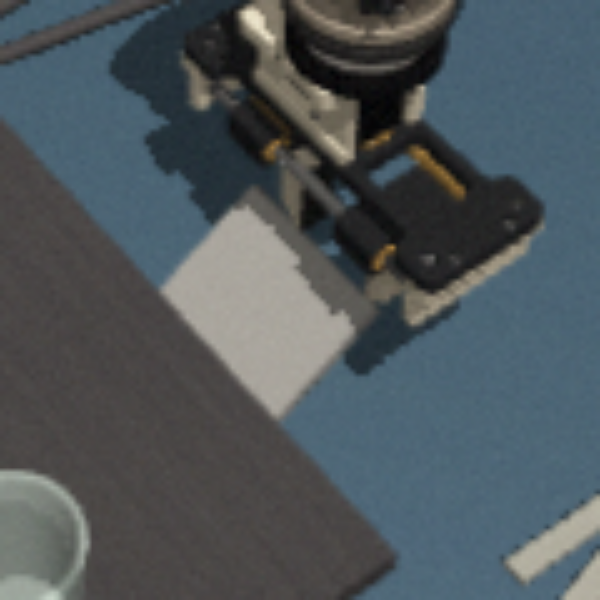

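Call:
apply_moves([
  {"offset": [0,0.0021,-0.0031],"turn": [0,0,0],"gripper": 0.05},
  {"offset": [0,0.0022,-0.0031],"turn": [0,0,0],"gripper": 0.05},
  {"offset": [0,0.0025,-0.0029],"turn": [0,0,0],"gripper": 0.05},
  {"offset": [0,0.0025,-0.0029],"turn": [0,0,0],"gripper": 0.05},
])

```text
t: 9.85
eef_pos: [0.555, 0.0992, 0.0593]
orientation: [0.7, 0.714, -0.001, -0.001]
contact_force: [-8.6, -0.3, 7.1]
gripper_width: 0.0499
```

Call:
apply_moves([
  {"offset": [0,0.0028,-0.0026],"turn": [0,0,0],"gripper": 0.05},
  {"offset": [0,0.0029,-0.0026],"turn": [0,0,0],"gripper": 0.05},
])

```text
t: 10.1
eef_pos: [0.5615, 0.0994, 0.0649]
orientation: [0.7, 0.714, -0.001, -0.001]
contact_force: [-6.0, -0.9, 6.4]
gripper_width: 0.0498
```

Run:
```python
from h import *
d=get_image("scene"); a=d["image"][180:300,280:400]
cv2.imwrite("pics/c8.png",cv2.resize(a,None,fx=5,fy=5)[:,:,::-1])
o=get_obs();print(o["eef_pos"],o["contact_force"],o["wrist_torque"])
```

```text
[0.56219626 0.09934921 0.06531773] [-6.27046928  0.17616397  8.98915919] [-0.0313588   1.11640622  0.01396093]
```

View pics/c8.png

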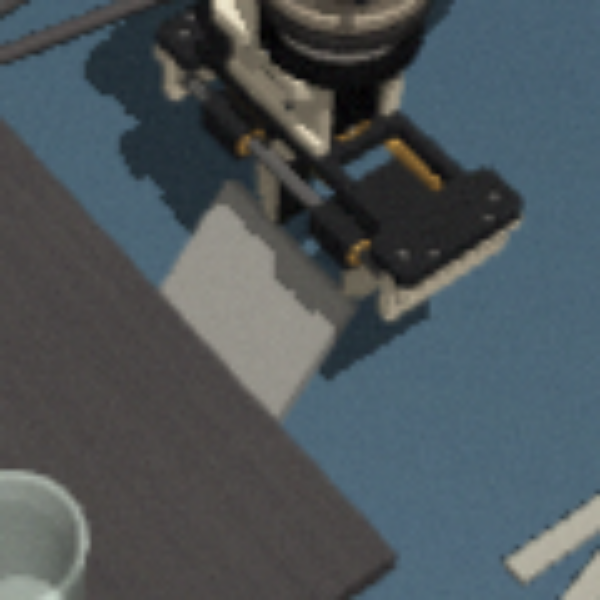

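Force runs along the plate, so the grip is sticking, at about 53°. Continuing toward upright.

Call:
apply_moves([
  {"offset": [0,0.003,-0.0022],"turn": [0,0,0],"gripper": 0.05},
  {"offset": [0,0.0031,-0.0022],"turn": [0,0,0],"gripper": 0.05},
  {"offset": [0,0.0033,-0.0019],"turn": [0,0,0],"gripper": 0.05},
  {"offset": [0,0.0033,-0.0018],"turn": [0,0,0],"gripper": 0.05},
])

```text
t: 10.65
eef_pos: [0.5756, 0.0996, 0.0734]
orientation: [0.7, 0.714, 0.0, 0.0]
contact_force: [-4.0, -0.6, 5.3]
gripper_width: 0.0499
```

Call:
apply_moves([
  {"offset": [0,0.0035,-0.0015],"turn": [0,0,0],"gripper": 0.05},
  {"offset": [0,0.0035,-0.0015],"turn": [0,0,0],"gripper": 0.05},
])

```text
t: 10.9
eef_pos: [0.583, 0.0997, 0.0764]
orientation: [0.7, 0.714, 0.001, 0.001]
contact_force: [-0.8, 0.6, 5.4]
gripper_width: 0.0501
```

Run:
```python
from h import *
d=get_image("scene"); a=d["image"][180:300,280:400]
cv2.imwrite("pics/c9.png",cv2.resize(a,None,fx=5,fy=5)[:,:,::-1])
o=get_obs();print(o["eef_pos"],o["contact_force"],o["wrist_torque"])
```

```text
[0.58359608 0.09964651 0.07652821] [-1.047209    0.71787873  5.76744279] [-0.01269232  0.31084388  0.08342578]
```

View pics/c9.png

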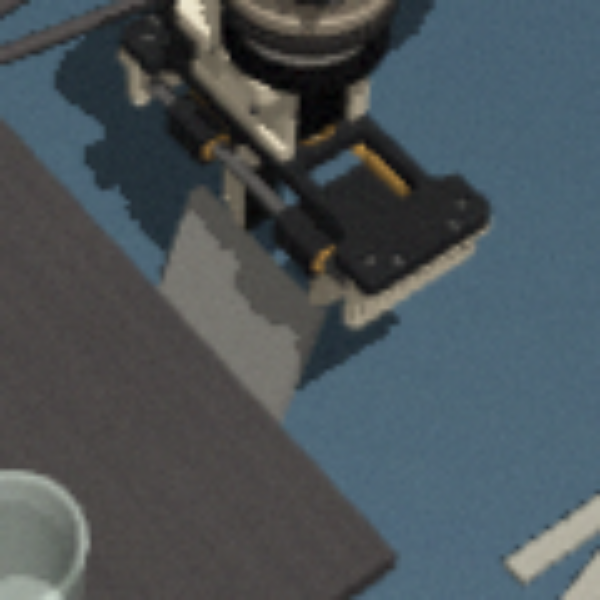

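Call:
apply_moves([
  {"offset": [0,0.0036,-0.0008],"turn": [0,0,0],"gripper": 0.05},
  {"offset": [0,0.0037,-0.0007],"turn": [0,0,0],"gripper": 0.05},
  {"offset": [0,0.0037,-0.0005],"turn": [0,0,0],"gripper": 0.05},
])

```text
t: 11.32
eef_pos: [0.5943, 0.0999, 0.0787]
orientation: [0.7, 0.714, 0.001, 0.001]
contact_force: [-1.3, -0.2, 10.1]
gripper_width: 0.05
```

Run:
```python
from h import *
d=get_image("scene"); a=d["image"][180:300,280:400]
cv2.imwrite("pics/c10.png",cv2.resize(a,None,fx=5,fy=5)[:,:,::-1])
o=get_obs();print(o["eef_pos"],o["contact_force"],o["wrist_torque"])
```

```text
[0.59486234 0.09988484 0.07884108] [-1.9225086   0.33992274  7.98291659] [0.03029791 0.22232993 0.11926483]
```

View pics/c10.png

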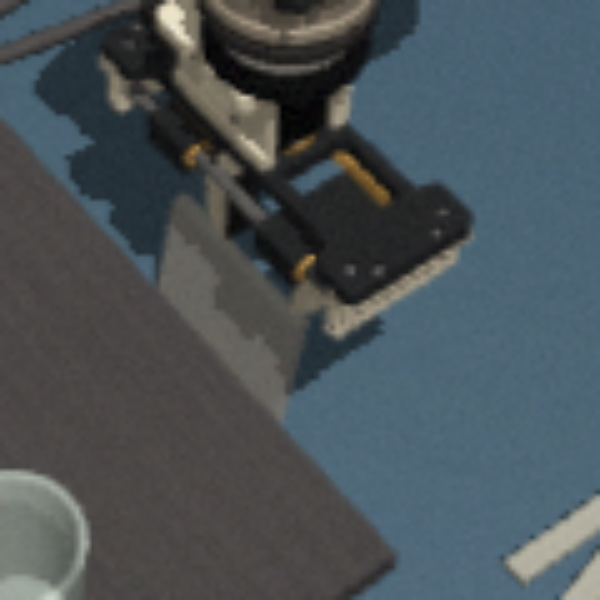

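Call:
apply_moves([
  {"offset": [0,0.0038,-0.0005],"turn": [0,0,0],"gripper": 0.05},
  {"offset": [0,0.0038,-0.0003],"turn": [0,0,0],"gripper": 0.05},
  {"offset": [0,0.0038,-0.0001],"turn": [0,0,0],"gripper": 0.05},
])

```text
t: 11.75
eef_pos: [0.6062, 0.1001, 0.0798]
orientation: [0.7, 0.714, 0.002, 0.001]
contact_force: [-0.4, 0.0, 7.4]
gripper_width: 0.05
```

Run:
```python
from h import *
d=get_image("scene"); a=d["image"][180:300,280:400]
cv2.imwrite("pics/c11.png",cv2.resize(a,None,fx=5,fy=5)[:,:,::-1])
o=get_obs();print(o["eef_pos"],o["contact_force"],o["wrist_torque"])
```

```text
[0.60671292 0.10005871 0.07979763] [0.07610327 0.15591993 7.13762161] [0.05308976 0.01523482 0.10052026]
```

View pics/c11.png

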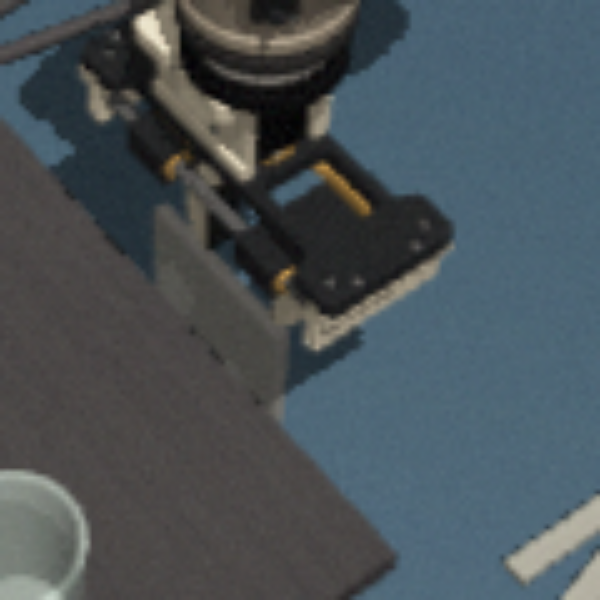

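Call:
apply_moves([
  {"offset": [0,0.004,-0.0004],"turn": [0,0,0],"gripper": 0.05},
  {"offset": [0,0.004,-0.0004],"turn": [0,0,0],"gripper": 0.05},
  {"offset": [0,0.004,-0.0003],"turn": [0,0,0],"gripper": 0.05},
])

```text
t: 12.18
eef_pos: [0.6175, 0.1003, 0.0801]
orientation: [0.7, 0.714, 0.001, 0.001]
contact_force: [-0.3, -0.1, 3.3]
gripper_width: 0.05
```

Run:
```python
from h import *
d=get_image("scene"); a=d["image"][180:300,280:400]
cv2.imwrite("pics/c12.png",cv2.resize(a,None,fx=5,fy=5)[:,:,::-1])
o=get_obs();print(o["eef_pos"],o["contact_force"],o["wrist_torque"])
```

```text
[0.61788108 0.10031486 0.07996022] [-0.4976428   0.88037755  3.63821495] [ 0.09867508 -0.07514547 -0.00861755]
```

View pics/c12.png

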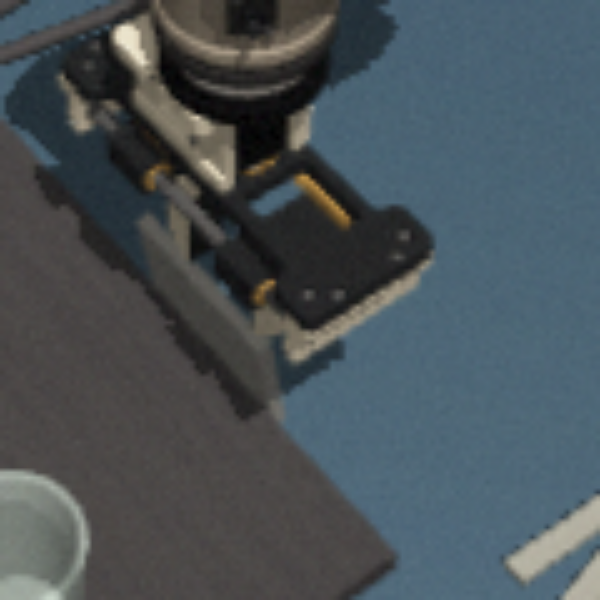

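Call:
apply_moves([
  {"offset": [0,0.004,0],"turn": [0,0,0],"gripper": 0.05},
  {"offset": [0,0.004,0],"turn": [0,0,0],"gripper": 0.05},
])

```text
t: 12.48
eef_pos: [0.6247, 0.1005, 0.0792]
orientation: [0.7, 0.714, -0.0, -0.0]
contact_force: [-0.8, 0.7, 1.4]
gripper_width: 0.0498
```

Run:
```python
from h import *
d=get_image("scene"); a=d["image"][180:300,280:400]
cv2.imwrite("pics/c13.png",cv2.resize(a,None,fx=5,fy=5)[:,:,::-1])
o=get_obs();print(o["eef_pos"],o["contact_force"],o["wrist_torque"])
```

```text
[0.62503897 0.1004482  0.07910082] [0.17631833 0.4042775  1.25771556] [ 0.05157805 -0.0834529   0.02837199]
```

View pics/c13.png

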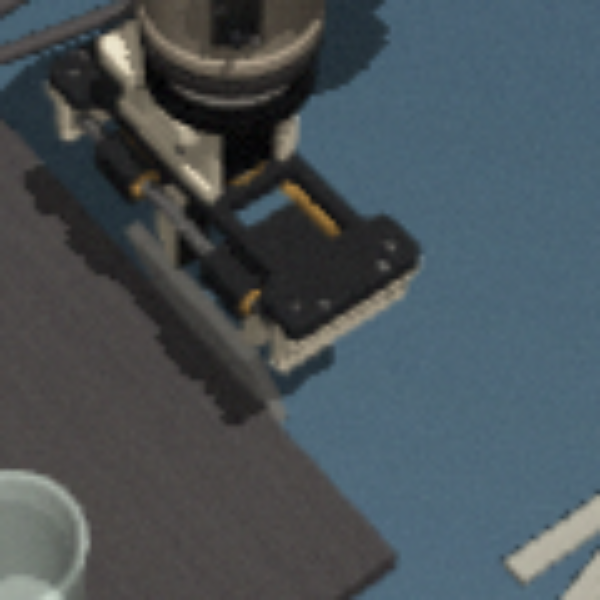

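Call:
apply_moves([
  {"offset": [0,0.005,0],"turn": [0,0,0],"gripper": 0.05},
  {"offset": [0,0.005,0],"turn": [0,0,0],"gripper": 0.05},
  {"offset": [0,0.003,0],"turn": [0,0,0],"gripper": 0.05},
])

```text
t: 12.9
eef_pos: [0.6377, 0.1007, 0.0792]
orientation: [0.7, 0.714, -0.0, -0.0]
contact_force: [-0.0, -0.2, 0.2]
gripper_width: 0.0501
```

Run:
```python
from h import *
d=get_image("scene"); a=d["image"][180:300,280:400]
cv2.imwrite("pics/c14.png",cv2.resize(a,None,fx=5,fy=5)[:,:,::-1])
o=get_obs();print(o["eef_pos"],o["contact_force"],o["wrist_torque"])
```

```text
[0.63803447 0.1006972  0.07926602] [-1.11598371 -1.1246536   0.13371427] [-0.00039635 -0.00882044  0.01952085]
```

View pics/c14.png

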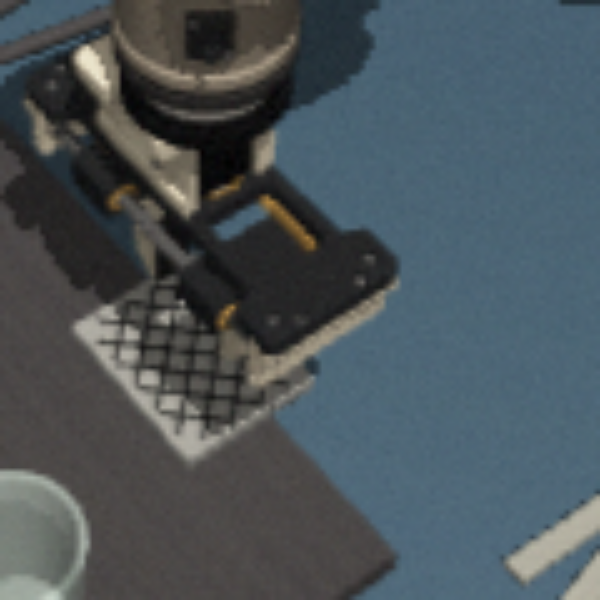

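It went over, and the engraved lattice now faces up with the near strip hanging over the edge. Backing off to look.

Call:
apply_moves([
  {"offset": [0,-0.03,-0.01],"turn": [0,0,0],"gripper": 0.05},
  {"offset": [0,-0.04,0],"turn": [0,0,0],"gripper": 0.05},
  {"offset": [0,-0.02,0],"turn": [0,0,0],"gripper": 0.05},
  {"offset": [0,0,0],"turn": [0,0,0],"gripper": 0.05},
  {"offset": [0,0,0],"turn": [0,0,0],"gripper": 0.05},
])

```text
t: 13.58
eef_pos: [0.5487, 0.0989, 0.0898]
orientation: [0.7, 0.714, 0.001, 0.001]
contact_force: [-0.1, 0.1, -0.1]
gripper_width: 0.0501
```

Run:
```python
from h import *
d=get_image("scene"); a=d["image"][180:340,220:420]
cv2.imwrite("pics/c15.png",cv2.resize(a,None,fx=4,fy=3.75)[:,:,::-1])
d=get_image("top"); a=d["image"][80:290,190:410]
cv2.imwrite("pics/t15.png",cv2.resize(a,None,fx=2.8,fy=2.8)[:,:,::-1])
o=get_obs();print(o["eef_pos"],o["contact_force"])
```

```text
[0.54856877 0.09887564 0.08951599] [ 0.47031001 -0.71714169 -0.09932547]
```

View pics/c15.png

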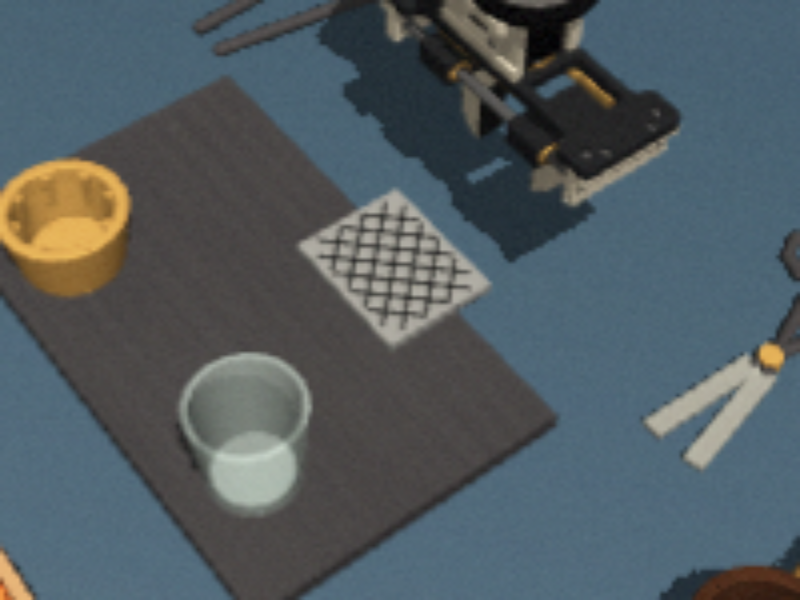

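View pics/t15.png

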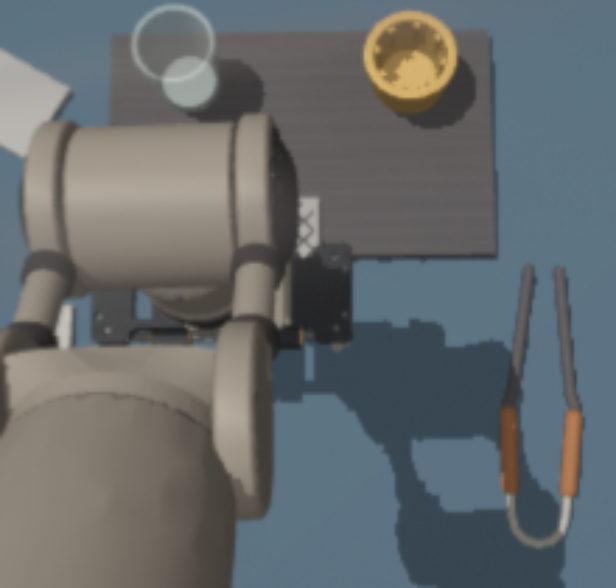

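The plate lies flat on the slab, engraved side up. Its corners in the crop are about (300,245), (397,190), (490,285) and (393,347), and it overhangs the near edge.

Run:
```python
from h import *
d=get_image("scene")
for u,v in((300,245),(397,190),(490,285),(393,347)): print(onz(d,220+u/4,180+v/3.75,.023).round(4))
for u,v in((228,77),(556,418)): print("marver",onz(d,220+u/4,180+v/3.75,.015).round(4))
```

```text
[0.6758 0.0431 0.023 ]
[0.5979 0.0418 0.023 ]
[0.5968 0.1405 0.023 ]
[0.6745 0.1435 0.023 ]
marver [ 0.6291 -0.1177  0.015 ]
marver [0.623  0.2394 0.015 ]
```

Call:
apply_moves([
  {"offset": [-0.005,0,0.03],"turn": [0,0,0],"gripper": 0.05},
  {"offset": [0,0,0.03],"turn": [0,0,0],"gripper": 0.05},
  {"offset": [0,0,0.011],"turn": [0,0,0],"gripper": 0.05},
  {"offset": [0,0,0],"turn": [0,0,0],"gripper": 0.05},
  {"offset": [0,0.015,0],"turn": [0,0,0],"gripper": 0.05},
  {"offset": [0,0.012,0],"turn": [0,0,0],"gripper": 0.05},
  {"offset": [0,0,0],"turn": [0,0,0],"gripper": 0.05},
])

```text
t: 14.6
eef_pos: [0.576, 0.0945, 0.0194]
orientation: [0.7, 0.714, 0.001, 0.001]
contact_force: [0.4, 0.0, 0.7]
gripper_width: 0.0501
```

Run:
```python
from h import *
d=get_image("scene"); a=d["image"][180:340,220:420]
cv2.imwrite("pics/c16.png",cv2.resize(a,None,fx=4,fy=3.75)[:,:,::-1])
o=get_obs();print(o["eef_pos"],o["contact_force"])
```

```text
[0.57499683 0.09451376 0.01898779] [-0.33786324 -1.46322877 -0.26283107]
```

View pics/c16.png

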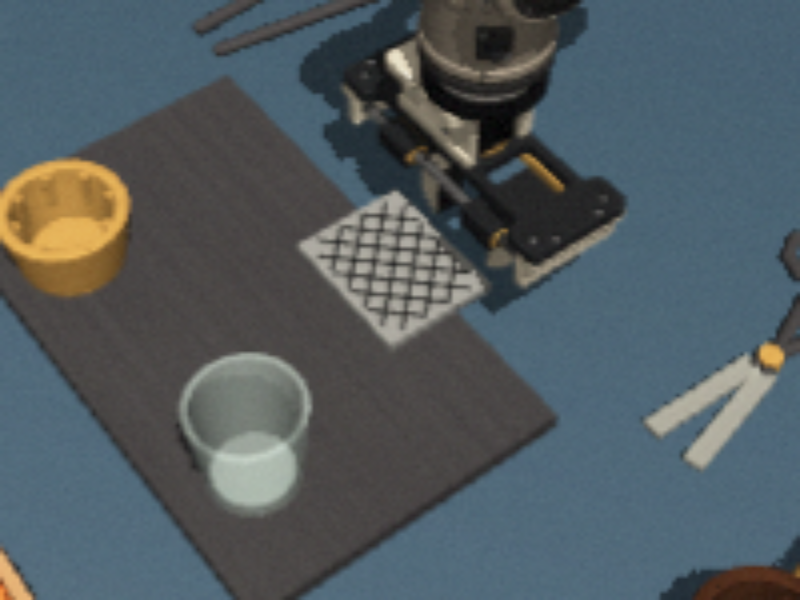

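The fingers sit level just behind the overhanging edge. Pushing on.

Call:
apply_moves([
  {"offset": [0,0.007,0.0005],"turn": [0,0,0],"gripper": 0.05},
  {"offset": [0,0.007,0],"turn": [0,0,0],"gripper": 0.05},
  {"offset": [0,0.007,0],"turn": [0,0,0],"gripper": 0.05},
  {"offset": [0,0.007,0],"turn": [0,0,0],"gripper": 0.05},
  {"offset": [0,0.006,0],"turn": [0,0,0],"gripper": 0.05},
  {"offset": [0,0,0],"turn": [0,0,0],"gripper": 0.05},
])

```text
t: 15.4
eef_pos: [0.6093, 0.0951, 0.0179]
orientation: [0.7, 0.714, 0.0, 0.0]
contact_force: [0.0, 0.3, 0.1]
gripper_width: 0.05
```

Call:
apply_moves([
  {"offset": [0,0.006,0],"turn": [0,0,0],"gripper": 0.05},
  {"offset": [0,0.006,0],"turn": [0,0,0],"gripper": 0.05},
  {"offset": [0,0.006,0],"turn": [0,0,0],"gripper": 0.05},
  {"offset": [0,0.005,0],"turn": [0,0,0],"gripper": 0.05},
  {"offset": [0,0,0],"turn": [0,0,0],"gripper": 0.05},
])

```text
t: 16.02
eef_pos: [0.6322, 0.0956, 0.0181]
orientation: [0.7, 0.714, 0.0, 0.0]
contact_force: [-0.3, 0.6, -0.2]
gripper_width: 0.0501
```

Run:
```python
from h import *
d=get_image("scene"); a=d["image"][180:340,220:420]
cv2.imwrite("pics/c17.png",cv2.resize(a,None,fx=4,fy=3.75)[:,:,::-1])
o=get_obs();print(o["eef_pos"],o["contact_force"])
```

```text
[0.63190686 0.09563634 0.01803772] [ 0.24440699 -0.75491656 -0.85769366]
```

View pics/c17.png

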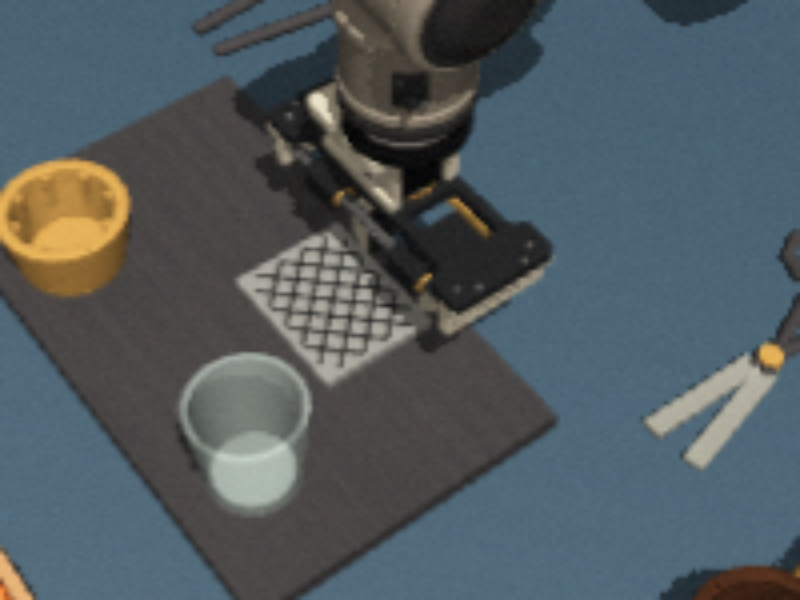

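The plate now appears to be fully on the slab and clear of the tumbler. Retreating straight back, then up, and checking.

Call:
apply_moves([
  {"offset": [0,-0.01,0],"turn": [0,0,0],"gripper": 0.05},
  {"offset": [0,-0.03,0],"turn": [0,0,0],"gripper": 0.05},
  {"offset": [0,-0.04,-0.05],"turn": [0,0,0],"gripper": 0.05},
  {"offset": [0,-0.05,-0.06],"turn": [0,0,0],"gripper": 0.05},
  {"offset": [0,-0.05,-0.06],"turn": [0,0,0],"gripper": 0.05},
  {"offset": [0.05,-0.03,0],"turn": [0,0,0],"gripper": 0.05},
  {"offset": [0.06,0,0],"turn": [0,0,0],"gripper": 0.05},
  {"offset": [0.06,0,0],"turn": [0,0,0],"gripper": 0.05},
])

```text
t: 17.08
eef_pos: [0.4382, 0.263, 0.1636]
orientation: [0.7, 0.714, 0.001, 0.0]
contact_force: [0.5, 0.3, -0.3]
gripper_width: 0.05
```

Call:
apply_moves([
  {"offset": [0.06,0,0],"turn": [0,0,0],"gripper": 0.05},
  {"offset": [0,0,0],"turn": [0,0,0],"gripper": 0.05},
  {"offset": [0,0,0],"turn": [0,0,0],"gripper": 0.05},
])

```text
t: 17.45
eef_pos: [0.4371, 0.3212, 0.1626]
orientation: [0.7, 0.715, -0.001, 0.0]
contact_force: [0.1, -0.3, -0.7]
gripper_width: 0.0502
```

Run:
```python
from h import *
d=get_image("scene"); save(d,"s18.png")
d=get_image("top"); im=d["image"]; a=im[80:290,190:410]
cv2.imwrite("pics/t18.png",cv2.resize(a,None,fx=2.8,fy=2.8)[:,:,::-1])
hsv=cv2.cvtColor(im,cv2.COLOR_RGB2HSV)
m=((hsv[:,:,1]<40)&(hsv[:,:,2]>140)).astype(np.uint8)
m=cv2.morphologyEx(m,cv2.MORPH_CLOSE,np.ones((5,5))); m[:125]=0;m[200:]=0;m[:,:240]=0;m[:,330:]=0
cn=max(cv2.findContours(m,0,2)[0],key=cv2.contourArea)
for p in cv2.boxPoints(cv2.minAreaRect(cn)): print(p.round(1),onz(d,*p,.023).round(4))
o=get_obs();print(o["t"],o["eef_pos"],o["contact_force"])
```

```text
[265. 133.] [0.7225 0.1405 0.023 ]
[303. 133.] [0.7231 0.0419 0.023 ]
[303. 162.] [0.6455 0.0406 0.023 ]
[265. 162.] [0.6448 0.138  0.023 ]
17.55 [0.43779349 0.32045004 0.16285771] [ 0.75848674 -0.89865494 -0.97184731]
```

View pics/t18.png

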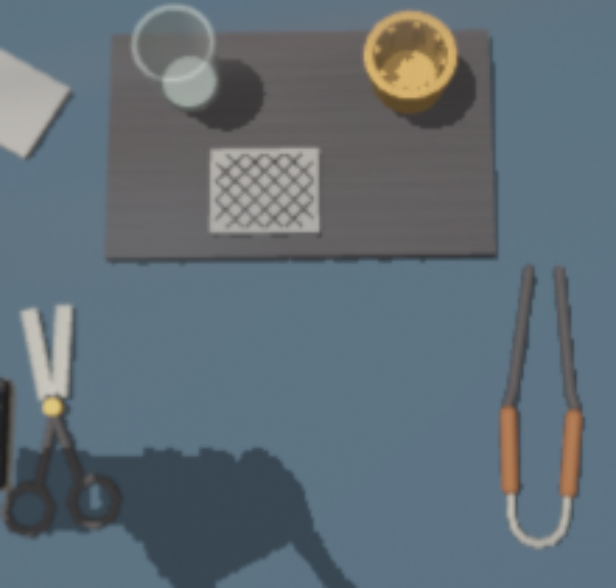

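View pics/s18.png

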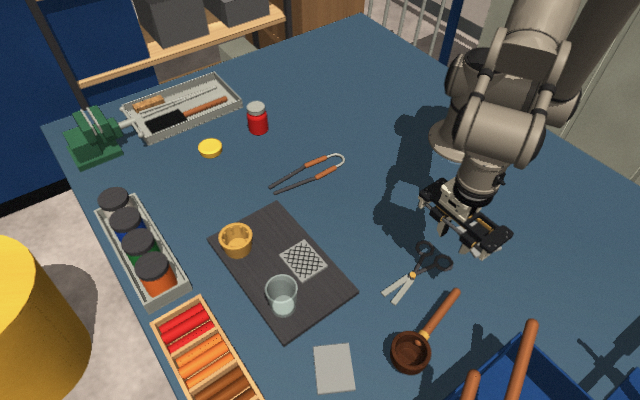

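The plate lies flat and engraved side up at x 0.645–0.723, y 0.041–0.140. That is about 20 mm inside the near edge, and the measured size matches (78 × 98 mm). Nothing else has moved, and the robot is touching nothing.

```bash
python3 -c "
from h import *
print(close_job())"
```

```text
the job is handed in; nothing more can be done
None
```

The plate has been turned over and lies flat on the marver, engraved side up. I handed the job in at about 17.6 s of the 72 s allowed. No verdict was reported.

**What I did:** I squared the plate up with the two spread fingertips and pushed it against the marver's near edge. I then lifted its near edge by friction, pressing at about 10 N and following an arc until it stood upright. From there I pushed it past vertical so it came down on the slab, and pushed it on about 48 mm. It was never gripped or picked up.

**Last checks:**
- **Position:** In the top view, the corners are at x 0.645–0.723 and y 0.041–0.140. That is about 20 mm inside the near edge and well inside the slab's outline on the other sides.
- **Bystanders:** The jacks, shears, wood block, wax, frit jar, tumbler and optic mould look unmoved by eye. I did not measure them again.
- **Contact:** The arm is clear, and the force reading is at its noise level.
- **Disagreement:** The marver's near edge came out between x = 0.619 and 0.626 depending on how I measured it. The plate clears it either way.

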